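# Strawberry for the mug, with the tongs

### The arm

A 7-joint arm with a two-finger parallel gripper is mounted at the origin on the work surface. World frame = base frame: x ahead of the robot, y to its left, z up, the work surface at z = 0. Lengths are in mm, angles in rad, forces in N, time in s.
With the tool pointing down it reaches from about 425 to 875 mm from the base axis. Payload 4.7 kg.
Tool frame: the origin (TCP) lies on the mounting face of the last link; the fingertips stand 173 mm ahead of it and the grasp point (between the pads) lies 155 mm ahead of it (robot.hold_point_z is the distance from the TCP to the grasp point, in mm); z points along the fingers, y is the line along which they close (so a half turn about z gives the same grasp; the last joint's range is limited). The gripper opens to 85 mm and grips with 20 to 120 N. Pads are 22 mm wide; open, the fingers measure 114 mm over their backs; the gripper's body (76 mm by 85 mm) begins 54 mm behind the grasp point. The pads swing forward as they close: fully open they stand 13 mm farther back than shut.
Start: joints at [1.191, 0.321, -0.07, 1.45, 0.023, 1.371, -0.057], TCP at [249.389, -600.26, 404.749] pointing down, gripper open.
Joint ranges: [-2.86, 2.86], [-0.3, 2.09], [-1.38, 1.24], [0.06, 2.45], [-1.56, 4.7], [0.09, 2.05], [-2.69, 2.69]. Speed limits (rad/s): [2.57, 2.57, 3.14, 3.14, 3.14, 3.14, 3.14].

### API

Orientations are given as a unit quaternion [w, x, y, z].
In Python, from station import robot gives the robot as it stands.
- The arm moves only by the shell command python3 -m jog 'ROWS'. ROWS is JSON, a list of rows, each an object of numbers: "grip": the closure, from -1 (fully open) to 1 (shut), so that 0 is half open; "x", "y", "z": the shift along the tool's x, y, z in mm; "twist": the turn about the tool's z in degrees. A call has 1 to 12 rows; each row shifts and turns the commanded pose from where the row before left it, along the tool's axes as they then stand; what a row does not reach is not made up. A row lasts 1/8 s, in which the tool goes at most 62.5 mm and 10.7 degrees, less where a joint would pass 70% of its speed; a pose out of reach is approached as far as the arm can. A call with a gripper value outside its range is refused whole. The fingers move at their own pace and stop on an object; the grip force is fixed at half the most. Time passes only in rows, so rows that do not move let the fingers close. It gives the time, the measured TCP pose, the force, the opening and the grip force at its end, in the units of the state.
- robot.observe(): the state, without advancing time (a new reading comes with each control period).
- robot.grab_frame(name): name is "side" or "top"; returns a dict with "frame" (400x640x3 uint8, blue, green, red), "K" (3x3 intrinsics, pixels), "dist" ([k1, k2, p1, p2, k3] as OpenCV has them; the pictures are not rectified), "rvec" (rotation vector, rad) and "tvec" (3), from world to camera coordinates, as OpenCV has them. Camera axes: x right, y down, z forward; pixel columns grow to the right and rows downward; lengths in mm; the calibration is good to about 2 mm. A picture is of the moment at which its call begins. There is no depth.
- robot.finish_job(): hands the job in; it is judged then, once.
The state is a dict: "clock": time; "joints": joint angles; "joint_velocities": joint speeds; "joint_efforts": joint torques, N m; "eef_pos": TCP position; "tool_rot": TCP orientation; "force": force on the tool from outside, world axes, zero at the start; "torque": the same for the moment, N m; "grip_width": opening from 0.0 (shut) to 1.0 (fully open); "grip_force": force on a finger pad.
Only numpy, scipy, OpenCV 4.12 (cv2) and the standard library are available. Lean on these libraries where they do the work, as an engineer would, in place of code of your own. Each camera call takes 0.05 s, during which the arm holds its last target. There are 200 camera calls.

### The job

Pick up the kitchen tongs by their rubber grips and use them to take the strawberry off the cutting board, squeezing it only gently so that it is not bruised and touching it with nothing but the tongs. Finish while still holding it in the tongs just above the middle of the yellow mug, clear of the rim, ready to be let go; do not put it down, and leave the mug, the half lime and the other things where they are.

Things in the scene. Friction and masses are not known exactly. Their poses are not given: they have to be found in the camera images.
- tongs: Kitchen tongs lying on their side on the table, 190 mm long plus a small hanging loop, 22 mm tall as they lie (z 0 to 22 mm). Two steel arms, hinged at one end, stand apart level with the table, tips open. Origin on the table, midway between the two black rubber grips; +x points to the tips, z up. About 115 g, varies. The frame is fixed to the right-hand (-y) arm.
- tongs_grip (a point): Middle between the rubber grips, 11 mm above the tongs' underside. Grips run 35 mm to either side of it along x, 22 mm tall. Open, as at the start, their outer faces are 56 mm apart here (49 mm at the hinge end, 63 mm at the tip end). Squeezing the grips closes the tips by twice as much: grips 50 mm apart here put the tips 61 mm apart.
- tongs_tips (a point): Middle between the open cupped steel tips, 90 mm ahead of tongs_grip and 11 mm above the underside. Tips span 15 mm to either side along x, 22 mm tall, inner faces 73 mm apart, 86 mm over all. When they hold the strawberry the grips measure 38 mm and are parallel. Squeezed evenly, the tips close on the line from hinge through tongs_grip.
- tongs_hinge (a point): Hinge pin, 90 mm behind tongs_grip, radius 6 mm. A spring opens the tongs: each grip needs 4 N to begin closing, 5 N at 50 mm and 6.7 N when the tips are at the strawberry's width; from there each tip presses with half of the extra force put on each grip. Without the strawberry the tips can close fully.
- tongs_arm: The left-hand (+y) arm of the tongs. Origin at the foot of the hinge pin. Open, its axes are parallel to those of tongs; closing turns it clockwise (seen from above) by up to 0.355 rad relative to the other arm, 0.2 rad on the strawberry.
- board: Wooden cutting board, fixed, 160 (x) by 270 (y) by 18 mm; origin under its centre, top 18 mm above the table. The strawberry and the half lime stand on it, about 124 mm apart along its y axis; either may be at either end.
- strawberry: The strawberry, hulled, standing on its flat cut face with its point up: a round cone 44 mm tall, 37 mm in diameter at its widest (13 to 21 mm above its foot), narrowing to 26 mm at the foot and to a blunt point on top. About 26 g, varies. Origin at the centre of the foot. It bruises if anything presses on it with more than 20 N.
- strawberry_mid (a point): Point on the strawberry's axis 17 mm above its foot, in the middle of its widest band, the height at which the tongs should hold it.
- lime: Half a lime lying on its cut face on the board, a dome 49 mm in diameter and 29 mm tall; leave it alone. Origin at the centre of the cut face.
- mug: Yellow enamel mug standing upright on the table, 84 mm in outer diameter, 82 mm tall, wall 3 mm, handle on its +y side reaching about 80 mm from the axis. Origin at the centre of its underside.
- mug_rim (a point): Centre of the mug's mouth, 82 mm above the table.
- ice_tray: Silicone ice tray, 100 by 240 by 34 mm, beyond the board; leave it alone. Origin under its centre.
- flip_top: Small box with a flip-top lid, 66 by 92 by 80 mm, beyond the board; leave it alone. Origin under its centre.
- scoop: Steel ice scoop lying far to the right, about 225 mm long and 42 mm tall; leave it alone. Origin under the back of its bowl.

How it is judged:
By the outcome, as a careful person would: the job done as asked, in the order asked, and still so for the second after the job is handed in, while the arm keeps its last pose, push and grip.
It also fails if it takes over 45 s, if anything falls off the work surface, if the arm or the gripper's body presses on something with over 40 N, if the wrist force passes 120 N, or if a joint passes its speed limit or range.

## Working session

There is one attempt and no reset: what is moved stays moved. The work goes in short steps, Python scripts to look and compute and a shell command to move; the robot and the scene stay as the last step left them, time stands still between calls to the robot, and variables do not carry over. Pictures are saved under pics/ and viewed, at most 10 in all, crops included, and the job is handed in when it is done.

```bash
mkdir -p pics; ls
python3 - <<'E'
from station import robot
import cv2
for n in("top","side"):
    f=robot.grab_frame(n); cv2.imwrite(f"pics/{n}0.png",f["frame"]); print(n,f["K"],f["dist"],f["rvec"],f["tvec"])
s=robot.observe(); print(s["clock"],s["eef_pos"],s["tool_rot"],s["force"],s["grip_width"])
E
```

```text
pics
top [[385.31606558   0.         317.33960315]
 [  0.         385.31606558 196.6631055 ]
 [  0.           0.           1.        ]] [-0.04522944  0.          0.          0.          0.        ] [ 2.15933907 -2.20460731  0.08496128] [ -68.46480211  606.86294329 1160.67224874]
side [[438.25763711   0.         327.06265155]
 [  0.         438.25763711 194.79851225]
 [  0.           0.           1.        ]] [0.03461684 0.         0.         0.         0.        ] [ 0.77357311 -2.52984009  1.17485692] [419.09024381 327.66486749 954.33147966]
0.1 [ 249.32380656 -600.09392866  403.72067382] [-8.50045759e-04  9.80672575e-01  1.95654117e-01 -2.11335790e-04] [ 0.18337653  0.7679084  -0.52222374] 1.001145554754743
```

View pics/top0.png

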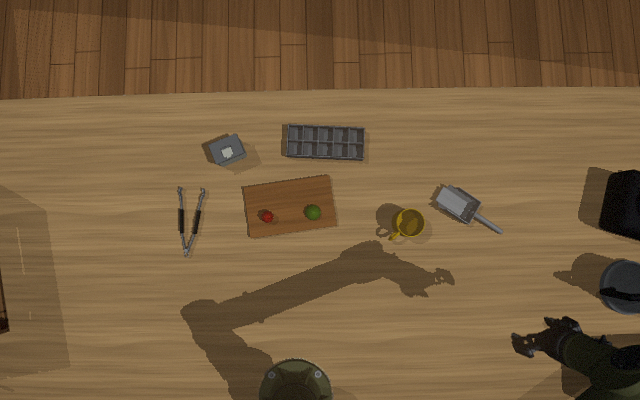

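View pics/side0.png

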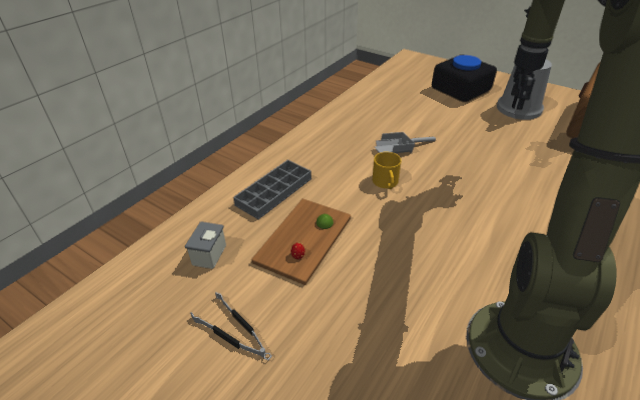

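The top view shows the tongs with tips at (180,188) and (203,189), grips at about (181,220) and (197,221), and hinge near (186,249). The strawberry is at (267,216), the lime at (313,212) and the mug at (410,222). The side view agrees, with the strawberry at (298,250), the mug at (387,170) and the tongs hinge at (262,354).

```bash
cat > h.py <<'E'
import numpy as np, cv2
from station import robot
def ray(f,px):
    R=cv2.Rodrigues(np.array(f["rvec"]))[0]; t=np.array(f["tvec"])
    n=cv2.undistortPoints(np.array(px,float).reshape(-1,1,2),f["K"],np.array(f["dist"])).reshape(-1,2)
    return -R.T@t, np.c_[n,np.ones(len(n))]@R
def plane(f,px,z):
    c,d=ray(f,px); return c+d*((z-c[2])/d[:,2])[:,None]
def cross(f,p,g,q):
    a,u=ray(f,p);b,v=ray(g,q);u=u[0];v=v[0]
    s=np.linalg.lstsq(np.c_[u,-v],b-a,rcond=None)[0]
    A=a+u*s[0];B=b+v*s[1]; return (A+B)/2,np.linalg.norm(A-B)
def blobs(m,box,amin):
    x0,y0,x1,y1=box; k=np.zeros(m.shape,np.uint8); k[y0:y1,x0:x1]=m[y0:y1,x0:x1]
    n,l,s,c=cv2.connectedComponentsWithStats(k)
    return [(c[i],s[i],np.argwhere(l==i)[:,::-1]) for i in range(1,n) if s[i,4]>=amin]
def hsv(f): return cv2.cvtColor(f["frame"],cv2.COLOR_BGR2HSV)
E
python3 - <<'E'
from h import *
np.set_printoptions(precision=1,suppress=True)
T=robot.grab_frame("top");S=robot.grab_frame("side")
hT,hS=hsv(T),hsv(S)
red=lambda h:(((h[...,0]<6)|(h[...,0]>172))&(h[...,1]>180)&(h[...,2]>60)).astype(np.uint8)
for n,f,h,b in(("T",T,hT,(240,190,300,240)),("S",S,hS,(270,230,330,270))):
    for c,s,p in blobs(red(h),b,15): print("red",n,c,s, plane(f,[c],18+(25 if n=="T" else 20)))
a=blobs(red(hT),(240,190,300,240),15)[0][0];b=blobs(red(hS),(270,230,330,270),15)[0][0]
print("X",cross(T,a,S,b))
for n,f,b in(("T",T,(165,175,215,262)),("S",S,(180,280,280,370))):
    m=(f["frame"].max(2)<45).astype(np.uint8)
    for c,s,p in blobs(m,b,20): print("grip",n,c,s,plane(f,[c],18 if n=="T" else 11), cv2.fitLine(p.astype(np.float32),2,0,.01,.01).ravel())
yel=lambda h:((h[...,0]>20)&(h[...,0]<32)&(h[...,1]>200)&(h[...,2]>60)).astype(np.uint8)
for n,f,h,b in(("T",T,hT,(380,195,440,245)),("S",S,hS,(360,140,420,200))):
    for c,s,p in blobs(yel(h),b,30): print("mug",n,c,s)
print("tips",plane(T,[(180,188),(203,189),(186,249)],18))
rs=lambda f,x0,y0,x1,y1,k:cv2.resize(f["frame"][y0:y1,x0:x1],None,fx=k,fy=k,interpolation=cv2.INTER_CUBIC)
A=rs(T,165,175,215,262,6);B=rs(T,375,195,440,248,6);
im=np.zeros((530,740,3),np.uint8);im[:A.shape[0],:A.shape[1]]=A;im[:B.shape[0],310:310+B.shape[1]]=B;cv2.imwrite("pics/c1.png",im)
E
```

```text
red T [267.7 216.9] [264 211   9  11  59] [[545.8  69.7  43. ]]
red S [297.4 250.6] [291 243  14  16 159] [[546.   75.1  38. ]]
X (array([547.1,  71.6,  34. ]), np.float64(2.7356997151738405))
grip T [181.  220.7] [180 209   3  24  71] [[540.1 341.8  18. ]] [  0.   -1.  181.  220.7]
grip T [196.6 221.9] [193 211   8  23  79] [[535.4 293.2  18. ]] [  0.2  -1.  196.6 221.9]
grip S [242.2 321.3] [232 310  21  25 137] [[535.9 296.   11. ]] [  0.7   0.7 242.2 321.3]
grip S [225.8 336.7] [212 326  28  23 187] [[539.1 344.5  11. ]] [  0.8   0.6 225.8 336.7]
mug T [399.  219.2] [396 213   8  13  55]
mug T [412.7 223.7] [408 218   9  12  45]
mug T [398.1 234.2] [389 227  25  13  63]
mug S [391.1 174.4] [387 166   8  19  49]
tips [[641.6 345.6  18. ]
 [637.  273.4  18. ]
 [452.8 326.   18. ]]
```

View pics/c1.png

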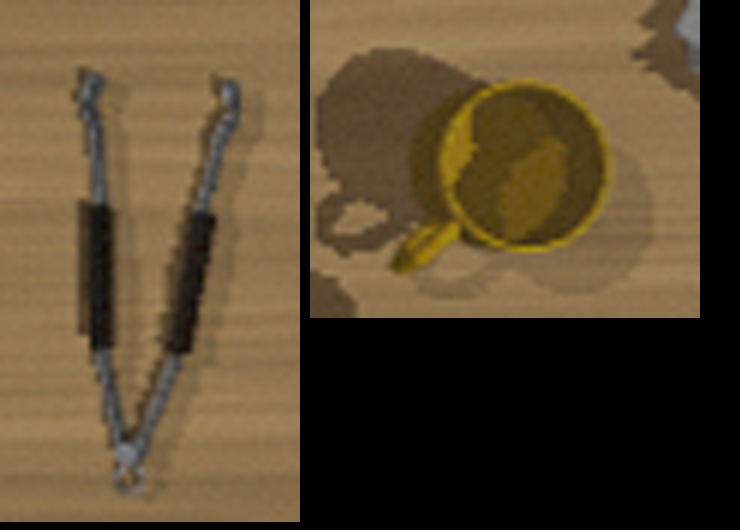

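Crop: mug rim circle centred at about (410.8,222.5) px; tongs hinge at (186.2,249.7); grips centred at (181,221) and (197,222).

```bash
python3 - <<'E'
from h import *
T=robot.grab_frame("top")
print(plane(T,[(410.3,222)],82),plane(T,[(185.9,249.4)],18))
E
python3 -m jog '[{"twist":9.3},{"twist":9.3},{"twist":9.3},{"x":40,"y":-46},{"x":40,"y":-46},{"x":40,"y":-46},{"x":40,"y":-46},{"x":42,"y":-46}]'
python3 -m jog '[{"y":-59},{"y":-59},{"y":-59},{"y":-59},{"y":-59},{"y":-59,"z":20},{"y":-59,"z":20},{"y":-59,"z":20},{"y":-59,"z":20},{"y":-59,"z":20},{"y":-59,"z":20},{"y":-59,"z":20}]'
```

```text
[[ 521.10909709 -350.26965726   82.        ]] [[451.54334539 326.33005989  18.        ]]schema error: expected keys grip, x, y, z, twist
schema error: expected keys grip, x, y, z, twist
```

```bash
python3 -m jog '[{"grip":-1,"x":0,"y":0,"z":0,"twist":9.3},{"grip":-1,"x":0,"y":0,"z":0,"twist":9.3},{"grip":-1,"x":0,"y":0,"z":0,"twist":9.3},{"grip":-1,"x":40,"y":-46,"z":0,"twist":0},{"grip":-1,"x":40,"y":-46,"z":0,"twist":0},{"grip":-1,"x":40,"y":-46,"z":0,"twist":0},{"grip":-1,"x":40,"y":-46,"z":0,"twist":0},{"grip":-1,"x":42,"y":-46,"z":0,"twist":0}]'
python3 -m jog '[{"grip":-1,"x":0,"y":-59,"z":0,"twist":0},{"grip":-1,"x":0,"y":-59,"z":0,"twist":0},{"grip":-1,"x":0,"y":-59,"z":0,"twist":0},{"grip":-1,"x":0,"y":-59,"z":0,"twist":0},{"grip":-1,"x":0,"y":-59,"z":0,"twist":0},{"grip":-1,"x":0,"y":-59,"z":20,"twist":0},{"grip":-1,"x":0,"y":-59,"z":20,"twist":0},{"grip":-1,"x":0,"y":-59,"z":20,"twist":0},{"grip":-1,"x":0,"y":-59,"z":20,"twist":0},{"grip":-1,"x":0,"y":-59,"z":20,"twist":0},{"grip":-1,"x":0,"y":-59,"z":20,"twist":0},{"grip":-1,"x":0,"y":-59,"z":20,"twist":0}]'
```

```text
clock: 1.25
eef_pos: [472.9, -388.6, 404.9]
tool_rot: [0.0, 0.999, -0.047, 0.0]
force: [0.7, -1.5, 0.1]
grip_width: 0.999
grip_force: 0.0
clock: 2.75
eef_pos: [538.1, 316.4, 264.0]
tool_rot: [0.0, 0.999, -0.047, 0.0]
force: [1.8, -0.7, 0.3]
grip_width: 1.005
grip_force: 0.0
```

```bash
python3 -m jog '[{"grip":-1,"x":0,"y":-2.5,"z":40,"twist":0},{"grip":-1,"x":0,"y":0,"z":30,"twist":0},{"grip":-1,"x":0,"y":0,"z":17,"twist":0},{"grip":-1,"x":0,"y":0,"z":0,"twist":0},{"grip":-1,"x":0,"y":0,"z":0,"twist":0}]'
python3 - <<'E'
from h import *
T=robot.grab_frame("top");S=robot.grab_frame("side")
rs=lambda f,x0,y0,x1,y1,k:cv2.resize(f["frame"][y0:y1,x0:x1],None,fx=k,fy=k,interpolation=cv2.INTER_CUBIC)
cv2.imwrite("pics/c2.png",np.hstack([rs(T,150,170,250,270,4),rs(S,180,270,280,370,4)]))
E
```

```text
clock: 3.38
eef_pos: [538.6, 317.6, 179.1]
tool_rot: [-0.001, 0.999, -0.047, 0.001]
force: [0.9, 0.1, -0.2]
grip_width: 1.003
grip_force: 0.0
```

View pics/c2.png

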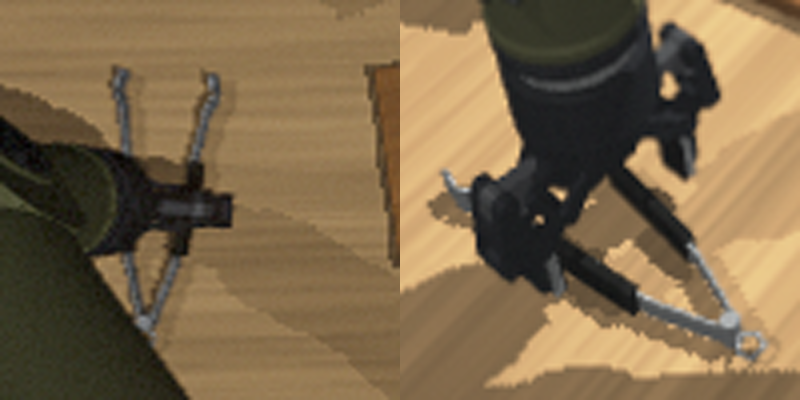

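The fingers straddle both grips; the tips are still open, at crop (119,78) and (211,85). Closing part way.

```bash
python3 -m jog '[{"grip":-0.3,"x":0,"y":0,"z":0,"twist":0},{"grip":-0.3,"x":0,"y":0,"z":0,"twist":0},{"grip":-0.3,"x":0,"y":0,"z":0,"twist":0},{"grip":-0.3,"x":0,"y":0,"z":0,"twist":0}]'
python3 -m jog '[{"grip":-0.16,"x":0,"y":0,"z":0,"twist":0},{"grip":-0.16,"x":0,"y":0,"z":0,"twist":0},{"grip":-0.16,"x":0,"y":0,"z":0,"twist":0},{"grip":-0.16,"x":0,"y":0,"z":0,"twist":0}]'
```

```text
clock: 3.98
eef_pos: [538.3, 317.7, 178.7]
tool_rot: [-0.0, 0.999, -0.047, 0.001]
force: [-0.6, 0.5, 5.5]
grip_width: 0.654
grip_force: 5.1
clock: 4.47
eef_pos: [538.6, 317.9, 179.1]
tool_rot: [-0.001, 0.999, -0.047, 0.001]
force: [-1.2, 0.2, 7.8]
grip_width: 0.58
grip_force: 6.5
```

```bash
python3 -m jog '[{"grip":-0.1,"x":0,"y":0,"z":0,"twist":0},{"grip":-0.1,"x":0,"y":0,"z":0,"twist":0},{"grip":-0.1,"x":0,"y":0,"z":0,"twist":0},{"grip":-0.1,"x":0,"y":0,"z":-10,"twist":0},{"grip":-0.1,"x":0,"y":0,"z":-15,"twist":0},{"grip":-0.1,"x":0,"y":0,"z":-20,"twist":0},{"grip":-0.1,"x":0,"y":0,"z":-25,"twist":0},{"grip":-0.1,"x":0,"y":0,"z":-25,"twist":0},{"grip":-0.1,"x":0,"y":0,"z":-25,"twist":0},{"grip":-0.1,"x":0,"y":0,"z":0,"twist":0},{"grip":-0.1,"x":0,"y":0,"z":0,"twist":0}]'
python3 - <<'E'
from h import *
T=robot.grab_frame("top");S=robot.grab_frame("side")
rs=lambda f,x0,y0,x1,y1,k:cv2.resize(f["frame"][y0:y1,x0:x1],None,fx=k,fy=k,interpolation=cv2.INTER_CUBIC)
cv2.imwrite("pics/c3.png",np.hstack([rs(T,130,150,230,270,4),rs(S,150,240,250,360,4)]))
E
```

```text
clock: 5.85
eef_pos: [537.7, 317.1, 297.2]
tool_rot: [0.0, 0.999, -0.047, -0.0]
force: [-0.0, 0.5, -0.8]
grip_width: 0.553
grip_force: 4.9
```

View pics/c3.png

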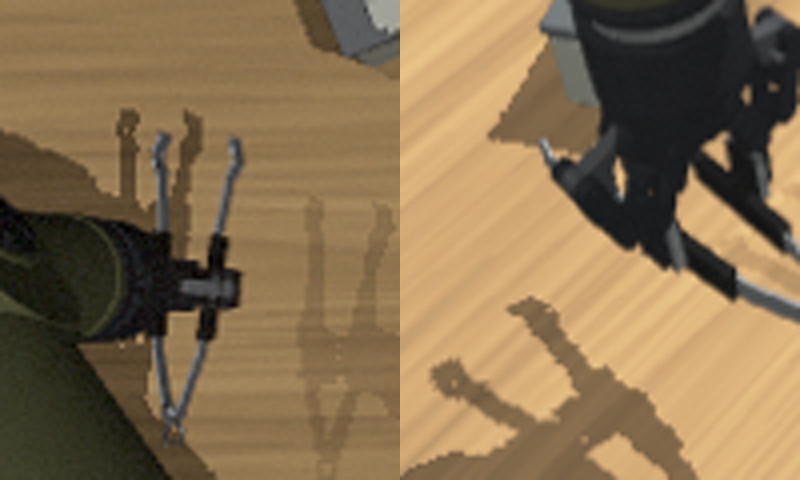

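Tongs lifted: tips at crop (161,148) and (236,152), hinge at (172,415). In the side view the left tip shows at crop (145,150).

Run:
```python
from h import *
np.set_printoptions(precision=1,suppress=True)
T=robot.grab_frame("top");S=robot.grab_frame("side")
t=lambda x,y:(130+x/4-.4,150+y/4-.4)
P=plane(T,[t(161,148),t(236,152),t(172,415)],135);print(P,(P[0]+P[1])/2)
print(cross(T,t(162,137),S,(185.9,277)))
print(robot.observe()["eef_pos"])
```

```text
[[633.6 332.6 135. ]
 [629.6 279.3 135. ]
 [447.4 323.6 135. ]] [631.6 306.  135. ]
(array([641.7, 333.3, 131.3]), np.float64(0.3723920448104108))
[537.7 317.1 296.5]
```

```bash
python3 -m jog '[{"grip":-0.1,"x":-5,"y":10,"z":0,"twist":0},{"grip":-0.1,"x":-7,"y":25,"z":0,"twist":0},{"grip":-0.1,"x":-7,"y":35,"z":0,"twist":0},{"grip":-0.1,"x":-7,"y":35,"z":0,"twist":0},{"grip":-0.1,"x":-7,"y":35,"z":0,"twist":0},{"grip":-0.1,"x":-7,"y":35,"z":0,"twist":0},{"grip":-0.1,"x":-7,"y":33,"z":0,"twist":0},{"grip":-0.1,"x":-6,"y":25,"z":5,"twist":0},{"grip":-0.1,"x":-5,"y":10,"z":10,"twist":0},{"grip":-0.1,"x":0,"y":0,"z":10,"twist":0},{"grip":-0.1,"x":0,"y":0,"z":0,"twist":0},{"grip":-0.1,"x":0,"y":0,"z":0,"twist":0}]'
python3 - <<'E'
from h import *
T=robot.grab_frame("top");S=robot.grab_frame("side")
rs=lambda f,x0,y0,x1,y1,k:cv2.resize(f["frame"][y0:y1,x0:x1],None,fx=k,fy=k,interpolation=cv2.INTER_CUBIC)
cv2.imwrite("pics/c4.png",np.hstack([rs(T,225,175,305,265,5),rs(S,250,190,330,280,5)]))
E
```

```text
clock: 7.55
eef_pos: [457.9, 81.9, 272.7]
tool_rot: [-0.0, 0.999, -0.046, -0.0]
force: [-0.0, 0.2, -1.3]
grip_width: 0.552
grip_force: 4.9
```

View pics/c4.png

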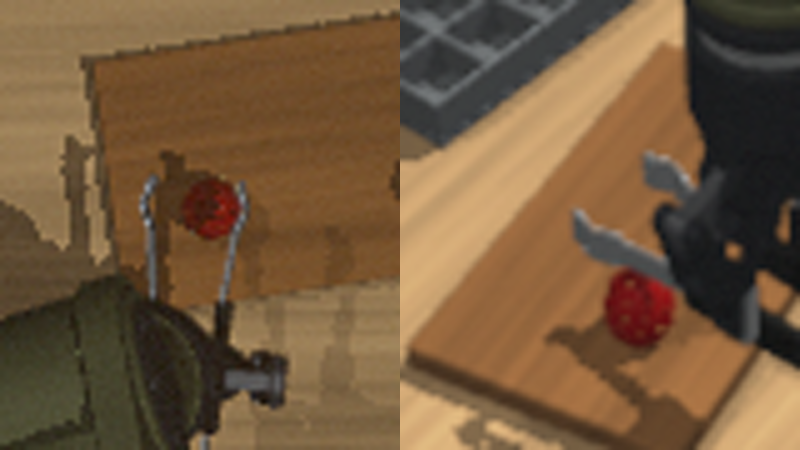

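Top crop: the tips at (148,200) and (241,200) straddle the strawberry at (212,207), seen from above with parallax. Side crop: the tip ends are at (178,228) and (250,170), above the strawberry at (238,308).

Run:
```python
from h import *
np.set_printoptions(precision=1,suppress=True)
T=robot.grab_frame("top");S=robot.grab_frame("side")
t=lambda x,y:(225+x/5-.4,175+y/5-.4)
s=lambda x,y:(250+x/5-.4,190+y/5-.4)
print("L end",cross(T,t(152,180),S,s(178,228)),"R end",cross(T,t(243,183),S,s(249,170)))
P=plane(T,[t(148,200),t(241,200)],112);print(P,P.mean(0))
print("berry",plane(T,[t(212,207)],38),cross(T,t(212,207),S,s(238,308)))
print(robot.observe()["eef_pos"])
```

```text
L end (array([562.6,  98. , 103.3]), np.float64(0.6564195849074207)) R end (array([559.4,  45.7, 102.3]), np.float64(1.7550619250062218))
[[551.1  99.2 112. ]
 [550.1  46.4 112. ]] [550.6  72.8 112. ]
berry [[548.7  72.5  38. ]] (array([548.6,  73.1,  32.2]), np.float64(0.4919295002165401))
[457.9  81.3 272.9]
```

```bash
python3 -m jog '[{"grip":-0.1,"x":1.5,"y":0,"z":8,"twist":0},{"grip":-0.1,"x":0,"y":0,"z":15,"twist":0},{"grip":-0.1,"x":0,"y":0,"z":15,"twist":0},{"grip":-0.1,"x":0,"y":0,"z":15,"twist":0},{"grip":-0.1,"x":0,"y":0,"z":10,"twist":0},{"grip":-0.1,"x":0,"y":0,"z":5,"twist":0},{"grip":-0.1,"x":0,"y":0,"z":0,"twist":0},{"grip":-0.1,"x":0,"y":0,"z":0,"twist":0}]'
python3 - <<'E'
from h import *
T=robot.grab_frame("top");S=robot.grab_frame("side")
rs=lambda f,x0,y0,x1,y1,k:cv2.resize(f["frame"][y0:y1,x0:x1],None,fx=k,fy=k,interpolation=cv2.INTER_CUBIC)
cv2.imwrite("pics/c5.png",np.hstack([rs(T,235,185,295,255,6),rs(S,260,210,320,280,6)]))
E
```

```text
clock: 8.75
eef_pos: [459.4, 80.8, 205.1]
tool_rot: [0.0, 0.999, -0.047, 0.0]
force: [0.5, -0.2, -0.7]
grip_width: 0.55
grip_force: 4.9
```

View pics/c5.png

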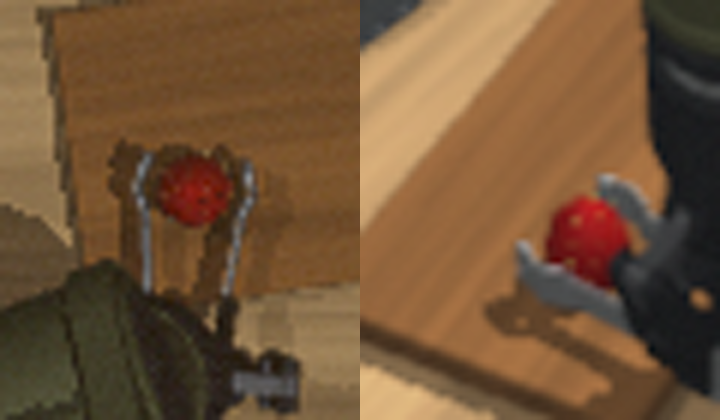

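The strawberry, crop (195,190), sits centred between the tips at (140,185) and (248,185). Closing in small steps.

```bash
python3 -m jog '[{"grip":0.0,"x":0,"y":0,"z":0,"twist":0},{"grip":0.0,"x":0,"y":0,"z":0,"twist":0},{"grip":0.04,"x":0,"y":0,"z":0,"twist":0},{"grip":0.06,"x":0,"y":0,"z":0,"twist":0},{"grip":0.07,"x":0,"y":0,"z":0,"twist":0},{"grip":0.08,"x":0,"y":0,"z":0,"twist":0},{"grip":0.08,"x":0,"y":0,"z":0,"twist":0},{"grip":0.08,"x":0,"y":0,"z":0,"twist":0}]'
python3 -m jog '[{"grip":0.1,"x":0,"y":0,"z":0,"twist":0},{"grip":0.1,"x":0,"y":0,"z":0,"twist":0},{"grip":0.1,"x":0,"y":0,"z":0,"twist":0}]'
```

```text
clock: 9.85
eef_pos: [459.1, 80.7, 204.7]
tool_rot: [0.0, 0.999, -0.047, -0.0]
force: [0.1, -1.2, -2.3]
grip_width: 0.461
grip_force: 5.9
clock: 10.22
eef_pos: [459.1, 80.7, 204.7]
tool_rot: [0.0, 0.999, -0.047, -0.0]
force: [-0.7, 0.4, -1.5]
grip_width: 0.454
grip_force: 6.1
```

```bash
python3 -m jog '[{"grip":0.11,"x":0,"y":0,"z":0,"twist":0},{"grip":0.11,"x":0,"y":0,"z":0,"twist":0},{"grip":0.11,"x":0,"y":0,"z":0,"twist":0}]'
python3 -m jog '[{"grip":0.12,"x":0,"y":0,"z":0,"twist":0},{"grip":0.12,"x":0,"y":0,"z":0,"twist":0},{"grip":0.12,"x":0,"y":0,"z":0,"twist":0}]'
```

```text
clock: 10.6
eef_pos: [459.1, 80.7, 204.7]
tool_rot: [0.0, 0.999, -0.047, 0.0]
force: [-0.1, -0.0, -0.3]
grip_width: 0.45
grip_force: 6.5
clock: 10.98
eef_pos: [459.1, 80.7, 204.7]
tool_rot: [0.0, 0.999, -0.047, -0.0]
force: [0.0, 0.1, -1.7]
grip_width: 0.441
grip_force: 8.1
```

```bash
python3 -m jog '[{"grip":0.13,"x":0,"y":0,"z":0,"twist":0},{"grip":0.13,"x":0,"y":0,"z":0,"twist":0},{"grip":0.13,"x":0,"y":0,"z":0,"twist":0}]'
python3 -m jog '[{"grip":0.14,"x":0,"y":0,"z":0,"twist":0},{"grip":0.14,"x":0,"y":0,"z":0,"twist":0},{"grip":0.14,"x":0,"y":0,"z":0,"twist":0}]'
```

```text
clock: 11.35
eef_pos: [459.2, 80.7, 204.7]
tool_rot: [0.0, 0.999, -0.047, 0.0]
force: [-0.6, 1.8, -0.4]
grip_width: 0.438
grip_force: 14.9
clock: 11.72
eef_pos: [459.1, 80.7, 204.7]
tool_rot: [0.0, 0.999, -0.047, 0.0]
force: [0.6, 0.6, 0.0]
grip_width: 0.433
grip_force: 22.6
```

```bash
python3 -m jog '[{"grip":0.135,"x":0,"y":0,"z":0,"twist":0},{"grip":0.135,"x":0,"y":0,"z":-5,"twist":0},{"grip":0.135,"x":0,"y":0,"z":-10,"twist":0},{"grip":0.135,"x":0,"y":0,"z":-15,"twist":0},{"grip":0.135,"x":0,"y":0,"z":-20,"twist":0},{"grip":0.135,"x":0,"y":0,"z":-20,"twist":0},{"grip":0.135,"x":0,"y":0,"z":-20,"twist":0},{"grip":0.135,"x":0,"y":0,"z":-10,"twist":0},{"grip":0.135,"x":0,"y":0,"z":-5,"twist":0},{"grip":0.135,"x":0,"y":0,"z":0,"twist":0}]'
python3 - <<'E'
from h import *
T=robot.grab_frame("top");S=robot.grab_frame("side")
rs=lambda f,x0,y0,x1,y1,k:cv2.resize(f["frame"][y0:y1,x0:x1],None,fx=k,fy=k,interpolation=cv2.INTER_CUBIC)
cv2.imwrite("pics/c6.png",np.hstack([rs(T,225,175,305,265,5),rs(S,240,170,320,260,5)]))
E
```

```text
clock: 12.98
eef_pos: [459.0, 80.6, 309.7]
tool_rot: [0.0, 0.999, -0.047, 0.0]
force: [-0.0, -0.2, -1.8]
grip_width: 0.434
grip_force: 22.4
```

View pics/c6.png

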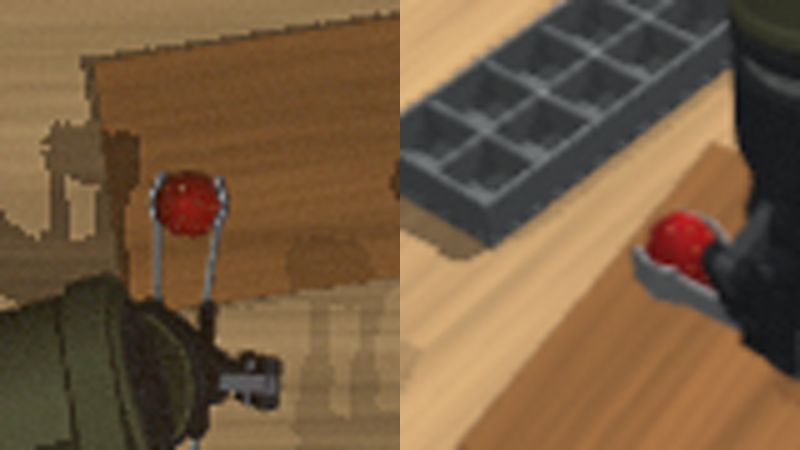

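The tongs hold the strawberry clear of the board (top crop (189,203)). Carrying it to the mug.

```bash
python3 -m jog '[{"grip":0.135,"x":1,"y":10,"z":0,"twist":0},{"grip":0.135,"x":1,"y":22,"z":0,"twist":0},{"grip":0.135,"x":1,"y":35,"z":0,"twist":0},{"grip":0.135,"x":1,"y":35,"z":0,"twist":0},{"grip":0.135,"x":1,"y":35,"z":0,"twist":0},{"grip":0.135,"x":1,"y":35,"z":0,"twist":0},{"grip":0.135,"x":1,"y":35,"z":0,"twist":0},{"grip":0.135,"x":1,"y":35,"z":0,"twist":0},{"grip":0.135,"x":1,"y":35,"z":0,"twist":0},{"grip":0.135,"x":1,"y":35,"z":0,"twist":0},{"grip":0.135,"x":1,"y":35,"z":0,"twist":0},{"grip":0.135,"x":1,"y":30,"z":0,"twist":0}]'
python3 -m jog '[{"grip":0.135,"x":0,"y":24,"z":0,"twist":0},{"grip":0.135,"x":0,"y":15,"z":0,"twist":0},{"grip":0.135,"x":0,"y":7,"z":0,"twist":0},{"grip":0.135,"x":0,"y":0,"z":0,"twist":0},{"grip":0.135,"x":0,"y":0,"z":0,"twist":0}]'
python3 - <<'E'
from h import *
np.set_printoptions(precision=1,suppress=True)
T=robot.grab_frame("top");S=robot.grab_frame("side")
red=lambda f:(lambda h:(((h[...,0]<6)|(h[...,0]>172))&(h[...,1]>180)&(h[...,2]>60)).astype(np.uint8))(hsv(f))
a=max(blobs(red(T),(370,180,470,260),10),key=lambda b:len(b[2]))[0]
print(plane(T,[a],130))
bs=blobs(red(S),(340,90,460,210),10);print([(b[0],len(b[2])) for b in bs])
if bs:
    b=max(bs,key=lambda b:len(b[2]))[0];print(cross(T,a,S,b))
rs=lambda f,x0,y0,x1,y1,k:cv2.resize(f["frame"][y0:y1,x0:x1],None,fx=k,fy=k,interpolation=cv2.INTER_CUBIC)
cv2.imwrite("pics/c7.png",np.hstack([rs(T,370,185,450,265,5),rs(S,345,120,425,200,5)]))
E
```

```text
clock: 14.58
eef_pos: [435.0, -297.9, 309.1]
tool_rot: [-0.0, 0.999, -0.047, -0.001]
force: [1.1, -0.3, -0.6]
grip_width: 0.432
grip_force: 22.4
clock: 15.2
eef_pos: [432.1, -340.6, 309.7]
tool_rot: [-0.0, 0.999, -0.046, -0.0]
force: [0.9, 0.6, -1.9]
grip_width: 0.434
grip_force: 22.4
[[ 517.3 -358.5  130. ]]
[(array([389.4, 140.3]), 66)]
(array([ 518.5, -352.8,  149.1]), np.float64(2.8123317739690985))
```

View pics/c7.png

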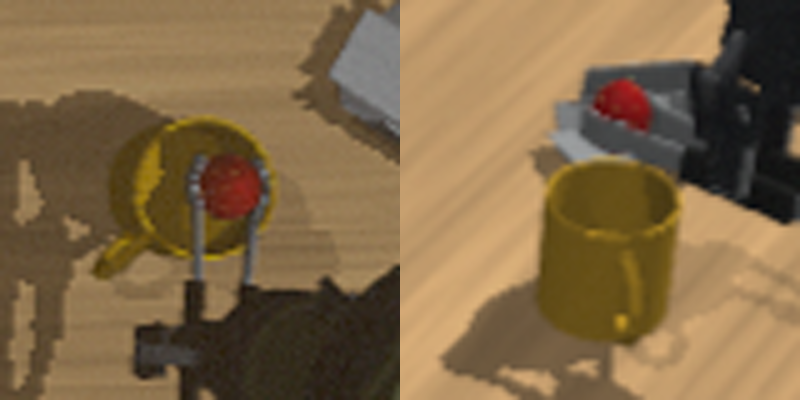

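```bash
python3 -m jog '[{"grip":0.135,"x":2,"y":-2,"z":5,"twist":0},{"grip":0.135,"x":0,"y":0,"z":9,"twist":0},{"grip":0.135,"x":0,"y":0,"z":6,"twist":0},{"grip":0.135,"x":0,"y":0,"z":3,"twist":0},{"grip":0.135,"x":0,"y":0,"z":0,"twist":0},{"grip":0.135,"x":0,"y":0,"z":0,"twist":0},{"grip":0.135,"x":0,"y":0,"z":0,"twist":0}]'
python3 - <<'E'
from h import *
np.set_printoptions(precision=1,suppress=True)
T=robot.grab_frame("top");S=robot.grab_frame("side")
print("rim",cross(T,(410.8,222),S,(387,159)))
red=lambda f:(lambda h:(((h[...,0]<6)|(h[...,0]>172))&(h[...,1]>180)&(h[...,2]>60)).astype(np.uint8))(hsv(f))
a=max(blobs(red(T),(370,180,470,260),10),key=lambda b:len(b[2]))[0]
b=max(blobs(red(S),(340,90,460,210),10),key=lambda b:len(b[2]))[0];print(cross(T,a,S,b))
rs=lambda f,x0,y0,x1,y1,k:cv2.resize(f["frame"][y0:y1,x0:x1],None,fx=k,fy=k,interpolation=cv2.INTER_CUBIC)
cv2.imwrite("pics/c8.png",np.hstack([rs(T,370,185,450,265,5),rs(S,345,120,425,200,5)]))
E
```

```text
clock: 16.18
eef_pos: [434.0, -339.9, 287.0]
tool_rot: [0.0, 0.999, -0.047, 0.0]
force: [-0.1, 0.3, -2.1]
grip_width: 0.439
grip_force: 22.4
rim (array([ 521. , -352.2,   80.3]), np.float64(0.16087890240743577))
(array([ 520.7, -352.5,  124.9]), np.float64(2.030114821739326))
```

View pics/c8.png

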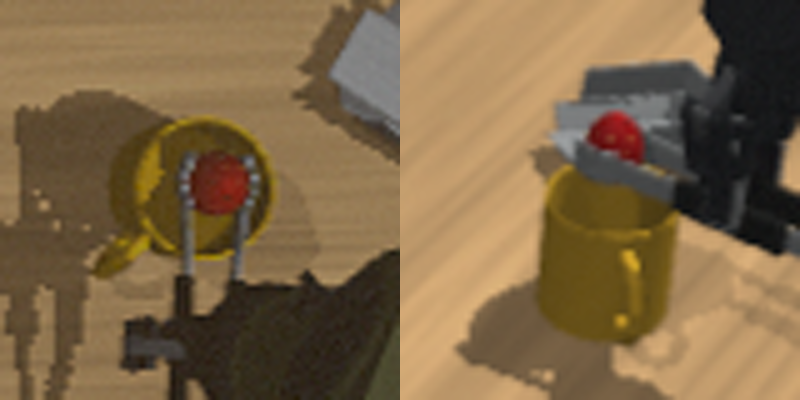

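The strawberry is held in the tongs over the rim centre: berry at (520.7,-352.5), rim at (521,-352), with the foot about 20 mm above the rim. Handing in.

```bash
python3 -c "
from station import robot
print(robot.finish_job())"
```

```text
the job is handed in; nothing more can be done
None
```

Job handed in at about 16 s of robot time: the tongs are holding the strawberry over the middle of the yellow mug, about 20 mm above the rim, at an estimated 8 N per tip (bruise limit 20 N); the hand-in gave no verdict.

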